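# Unstack the ingredient tins into their holders

## Task

Take the two stacks of lidded ingredient tins apart and set each tin in the wooden holder whose recess has its own shape and size, upright and fully down on the recess floor, so that each can be reached during wrapping. Do not tip over or drop any tin, and leave the steel bowl and the bundle of bamboo ties where they are.

Things in the scene. Friction and masses are not known exactly. Their poses are not given: they have to be found in the camera images.
- square_tin: Square steel tin, 60 x 60 mm, 46 mm high, with a flat lid of the same outline (steel rim, wooden inlay; closed, does not come off). Origin: centre of the underside, z up. x and y along its sides. At the start it stands on the counter with one of the two 40 mm high tins on its lid.
- round_tin: Large round steel tin, diameter 64 mm, 46 mm high, with a flat lid of the same outline (steel rim, wooden inlay; closed, does not come off). Origin: centre of the underside, z up. At the start it stands on the counter with one of the two 40 mm high tins on its lid.
- oblong_tin: Oblong steel tin, 72 mm long (its x) by 44 mm wide (its y), 40 mm high, with a flat lid of the same outline (steel rim, wooden inlay; closed, does not come off). Origin: centre of the underside, z up. At the start it stands on the lid of the square or the large round tin, roughly centred, at any yaw.
- small_round_tin: Small round steel tin, diameter 44 mm, 40 mm high, with a flat lid of the same outline (steel rim, wooden inlay; closed, does not come off). Origin: centre of the underside, z up. At the start it stands on the lid of the square or the large round tin, roughly centred, at any yaw.
- square_holder: Fixed low wooden holder (does not move): for the square tin, square recess 72 x 72 mm, x and y along its sides. The floor of the recess is 4 mm above the counter, the rim is 5 mm thick and its top 12 mm above the counter, so the recess is 8 mm deep. Origin: centre of the underside, on the counter.
- round_holder: Fixed low wooden holder (does not move): for the large round tin, round recess of diameter 76 mm. The floor of the recess is 4 mm above the counter, the rim is 5 mm thick and its top 12 mm above the counter, so the recess is 8 mm deep. Origin: centre of the underside, on the counter.
- oblong_holder: Fixed low wooden holder (does not move): for the oblong tin, recess 84 mm long (its x) by 56 mm wide (its y). The floor of the recess is 4 mm above the counter, the rim is 5 mm thick and its top 12 mm above the counter, so the recess is 8 mm deep. Origin: centre of the underside, on the counter.
- small_round_holder: Fixed low wooden holder (does not move): for the small round tin, round recess of diameter 56 mm. The floor of the recess is 4 mm above the counter, the rim is 5 mm thick and its top 12 mm above the counter, so the recess is 8 mm deep. Origin: centre of the underside, on the counter.
- bowl: Bystander: loose open steel bowl, rim diameter 150 mm, 65 mm high, standing to the left of the work. Origin: centre of the underside.
- bamboo_bundle: Bystander: loose bundle of bamboo ties 300 mm long (its x), 37 mm wide, 29 mm high, lying across the far side of the counter. Origin: centre of the underside.
There are look-alikes about, which are no part of the job. What is shaped like the small_round_tin but purple is not meant.

How it is judged:
By the outcome, as a careful person would: the job done as asked, in the order asked, and still so for the second after the job is handed in, with the robot touching nothing.
It also fails if it takes over 106 s, if anything falls off the work surface, if the arm or the gripper's body presses on something with over 40 N, if the wrist force passes 120 N, or if a joint passes its speed limit or range.

## Robot

A 6-joint arm with a two-finger parallel gripper is mounted at the origin on the work surface. World frame = base frame: x ahead of the robot, y to its left, z up, the work surface at z = 0. Lengths are in mm, angles in rad, forces in N, time in s.
With the tool pointing down it reaches from about 275 to 850 mm from the base axis. Payload 19 kg.
Tool frame: the origin (TCP) lies at the very end of the fingers, on their centre line; the grasp point (between the pads) lies 19 mm behind it; y points along the fingers, z is the direction in which the jaws open and shut, and the axes are right-handed (so a half turn about y gives the same grasp; the last joint's range is limited). The gripper opens to 85 mm and grips with 20 to 120 N. Pads are 22 mm wide; open, the fingers measure 114 mm over their backs; the gripper's body (76 mm by 85 mm) begins 54 mm behind the grasp point. The pads swing forward as they close: fully open they stand 13 mm farther back than shut.
Start: joints at [-1.383, 0.15, 1.437, -0, 1.554, -0.134], TCP at [181.831, -545.461, 231.267] pointing down, gripper open.
Joint ranges: [-2.8, 2.8], [-0.68, 2.1], [0.12, 2.68], [-1.39, 4.53], [0.16, 2.79], [-2.81, 2.81]. Speed limits (rad/s): [1.89, 1.89, 2.22, 3.01, 3.01, 3.01].

## Interface

Orientations are given as a unit quaternion [w, x, y, z].
In Python, from workcell import env, cams, order, telemetry gives the robot as it stands. The module is installed in compiled form; this text tells all that it offers. Calls block until the motion is done:
- env.reach(position, orientation): joint-space move of the TCP to a pose.
- env.move_straight(position, rot=None, feed=150, f_stop=None): straight line of the TCP; rot=None keeps the orientation; feed is the mean speed in mm/s. With f_stop (N) it stops when the force on the tool has changed by that much, and returns True; else False.
- env.move_joints(angles): joint-space move.
- env.move_gripper(opening): opening from 0.0 (shut) to 1.0 (fully open); the grip force is fixed at half the most; returns when the fingers have stopped.
- env.pause(seconds).
- env.inverse_kinematics(position, orientation): joint angles nearest the present ones, or None.
- cams.read_camera(name): name is "scene" or "top"; returns the picture (400x640x3 uint8, blue, green, red); there is no depth.
- cams.camera_params(name): a dict with "K" (3x3 intrinsics, pixels), "origin" and "attitude" of the camera in the world. Camera axes: x right, y up, looking along -z (the intrinsics and any distortion apply to the point x, -y, -z); pixel columns grow to the right and rows downward; lengths in mm; the calibration is good to about 2 mm. A picture is of the moment at which its call begins. camera_params takes no time and is no camera call.
A pose or a line that the arm cannot do raises env.PlanningError and nothing moves.
- order.hand_in(): hands the job in, once; it reports no verdict.
Trained networks look in the newest picture that a camera, given by its name, has taken for a name from the list of things; names that differ only in an ending like _2 or _b are one class to them, and where a whole thing is asked for, a point or a joint stands for the part that bears it (a point fixed in the world has none). Each returns a list of dicts, best first, with "p" (0 to 1); they miss things now and then, are a little off and sometimes report something else, mostly with a low value. They report only what shows in the picture. A call takes as long as a camera call. They do not tell look-alikes from the thing itself.
- cams.silhouettes(label, camera): "pixels" (400x640 bool, what is visible of it) and "uv" ([column, row] in pixels, amid what is visible of it).
Readings, each from a call of its own:
- telemetry.read_t(): time.
- telemetry.read_joints(): joint angles.
- telemetry.read_joint_velocities(): joint speeds.
- telemetry.read_effort(): joint torques, N m.
- telemetry.read_position(): TCP position.
- telemetry.read_eef_rot(): TCP orientation.
- telemetry.read_wrist_force(): force on the tool from outside, world axes, zero at the start.
- telemetry.read_torque(): the same for the moment, N m.
- telemetry.read_opening(): opening from 0.0 (shut) to 1.0 (fully open).
Only numpy, scipy, OpenCV 4.12 (cv2) and the standard library are available. Lean on these libraries where they do the work, as an engineer would, in place of code of your own. Each camera call takes 0.05 s, during which the arm holds its last target.

## Working session

There is one attempt and no reset: what is moved stays moved. The work goes in short steps, each a Python script; the robot and the scene stay as the last script left them, time stands still between calls to the robot, and variables do not carry over. Pictures are saved under pics/ and viewed, and the job is handed in when it is done.

```bash
mkdir -p pics; ls; python3 - <<'E'
from workcell import env,cams,order,telemetry
import cv2
for n in("scene","top"):
    im=cams.read_camera(n); cv2.imwrite(f"pics/{n}0.png",im); p=cams.camera_params(n); print(n,p)
print(telemetry.read_t(),telemetry.read_eef_rot())
E
```

```text
pics
scene {'K': array([[475.53239157,   0.        , 316.68385625],
       [  0.        , 475.53239157, 195.14638188],
       [  0.        ,   0.        ,   1.        ]]), 'origin': array([1222.54627603,  101.28818674,  858.26324719]), 'attitude': array([0.64530245, 0.23291135, 0.23413286, 0.68885329])}
top {'K': array([[384.08675997,   0.        , 319.41578903],
       [  0.        , 384.08675997, 203.53735667],
       [  0.        ,   0.        ,   1.        ]]), 'origin': array([ 371.63030258,   99.00094242, 1102.60763595]), 'attitude': array([-0.70323249, -0.06688899,  0.07393105,  0.70393474])}
0.1 [ 0.11326186 -0.11328374  0.69837163 -0.69757839]
```

View pics/scene0.png

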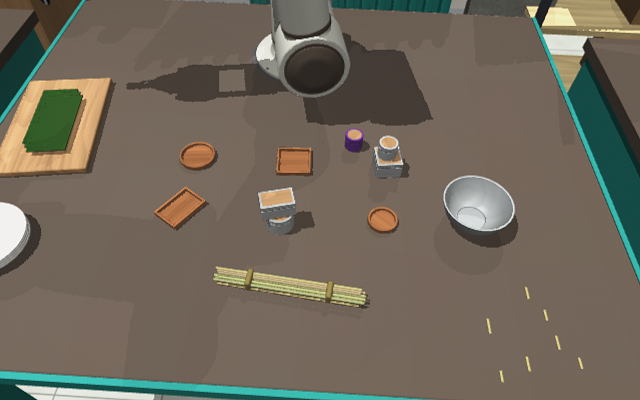

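View pics/top0.png

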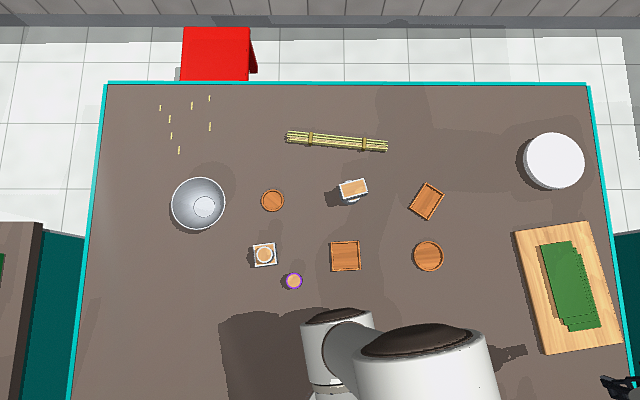

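Scene view: oblong tin on the round tin at about (278,210), small round tin on the square tin at about (388,155). The purple decoy is at (354,138). The holders show round (198,155), square (294,161), oblong (180,208) and small round (383,219). I'll get the silhouettes next and fit poses to them.

```bash
cat > h.py <<'E'
import numpy as np, cv2
from scipy.spatial.transform import Rotation as R
from scipy.optimize import minimize
from workcell import env,cams,order,telemetry
P={n:cams.camera_params(n) for n in("scene","top")}
def proj(n,X):
    p=P[n];q=p["attitude"];r=R.from_quat([q[1],q[2],q[3],q[0]])
    c=r.inv().apply(np.atleast_2d(X)-p["origin"]); c=c*[1,-1,-1]
    u=c@p["K"].T; return u[:,:2]/u[:,2:]
def back(n,uv,z):
    p=P[n];q=p["attitude"];r=R.from_quat([q[1],q[2],q[3],q[0]])
    d=r.apply((np.linalg.inv(p["K"])@[uv[0],uv[1],1])*[1,-1,-1]); o=p["origin"]
    return o+d*(z-o[2])/d[2]
SH={'square_tin':(60,60,46),'round_tin':(64,0,46),'oblong_tin':(72,44,40),'small_round_tin':(44,0,40),
'square_holder':(82,82,12),'round_holder':(86,0,12),'oblong_holder':(94,66,12),'small_round_holder':(66,0,12)}
def verts(name,x,y,z,yaw):
    a,b,h=SH[name]
    if b==0:
        t=np.linspace(0,2*np.pi,40,endpoint=False);xy=np.c_[np.cos(t),np.sin(t)]*a/2
    else: xy=np.array([[a,b],[-a,b],[-a,-b],[a,-b]])/2.
    c,s=np.cos(yaw),np.sin(yaw);xy=xy@np.array([[c,s],[-s,c]])+[x,y]
    return np.r_[np.c_[xy,np.full(len(xy),z)],np.c_[xy,np.full(len(xy),z+h)]]
S=8
def mask(n,V,box):
    u=proj(n,V); hull=cv2.convexHull(((u-box[:2]+.5)*S-.5).astype(np.float32))
    m=np.zeros(((box[3]-box[1])*S,(box[2]-box[0])*S),np.uint8)
    cv2.fillConvexPoly(m,np.round(hull).astype(np.int32),255)
    return cv2.resize(m,None,fx=1/S,fy=1/S,interpolation=cv2.INTER_AREA)/255.
def fit(name,sil,z,init,occ=None):
    """sil: {cam:bool mask}; occ: list of vertex sets in front"""
    def boxof(m):
        v,u=np.nonzero(m);return [max(u.min()-15,0),max(v.min()-15,0),min(u.max()+15,640),min(v.max()+15,400)]
    bx={n:boxof(m) for n,m in sil.items()}
    def cost(p):
        c=0
        for n,m in sil.items():
            b=bx[n];k=mask(n,verts(name,p[0],p[1],z,p[2] if SH[name][1] else 0),b)
            for o in occ or []: k=k*(1-mask(n,o,b))
            t=m[b[1]:b[3],b[0]:b[2]].astype(float); c+=1-np.minimum(k,t).sum()/np.maximum(k,t).sum()
        return c/len(sil)
    best=None
    for yaw in (np.arange(0,np.pi,np.pi/8) if SH[name][1] else [0]):
        p0=np.array([init[0],init[1],yaw]);sim=np.array([p0,p0+[8,0,0],p0+[0,8,0],p0+[0,0,.2]])
        r=minimize(cost,p0,method='Nelder-Mead',options=dict(initial_simplex=sim,xatol=.02,fatol=1e-5,maxiter=250))
        if best is None or r.fun<best.fun: best=r
    return best.x,best.fun
E
cat > look.py <<'E'
from h import *
import pickle
d={}
for n in("scene","top"):
    cams.read_camera(n)
    for k in list(SH)+['bowl','bamboo_bundle']:
        L=cams.silhouettes(k,n); d[n,k]=L
        print(n,k,[(round(x['p'],2),np.round(x['uv'],1).tolist(),int(x['pixels'].sum())) for x in L])
pickle.dump(d,open('sil0.pkl','wb'))
print(telemetry.read_t())
E
python3 look.py
```

```text
scene square_tin [(0.56, [386.8, 167.3], 655)]
scene round_tin []
scene oblong_tin [(0.61, [275.1, 203.9], 962)]
scene small_round_tin [(0.82, [354.2, 141.4], 368), (0.65, [388.6, 150.2], 423)]
scene square_holder [(0.6, [290.4, 160.0], 953)]
scene round_holder [(0.97, [195.6, 154.0], 799)]
scene oblong_holder [(0.71, [180.6, 205.5], 1199)]
scene small_round_holder [(0.65, [379.1, 218.2], 645)]
scene bowl [(0.62, [477.1, 208.1], 3262), (0.17, [380.8, 220.2], 666)]
scene bamboo_bundle [(0.76, [289.5, 287.8], 2868)]
top square_tin [(0.86, [270.7, 260.1], 269)]
top round_tin [(0.5, [352.6, 201.1], 56), (0.24, [271.2, 260.0], 273)]
top oblong_tin [(0.83, [354.0, 190.6], 472)]
top small_round_tin [(0.8, [265.6, 254.6], 229), (0.51, [294.3, 279.4], 216)]
top square_holder [(0.83, [345.0, 254.6], 832)]
top round_holder [(0.77, [429.2, 254.7], 679)]
top oblong_holder [(0.82, [424.3, 202.4], 766)]
top small_round_holder [(0.81, [272.9, 201.1], 408)]
top bowl [(0.9, [195.4, 203.3], 2328)]
top bamboo_bundle [(0.84, [336.5, 140.7], 1165), (0.5, [342.5, 252.6], 848)]
1.2
```

```bash
cat > fit0.py <<'E'
from h import *
import pickle
d=pickle.load(open('sil0.pkl','rb'))
sel={('scene','small_round_tin'):1}
def get(k,cm=("scene","top")): return {n:d[n,k][sel.get((n,k),0)]['pixels'] for n in cm if d[n,k]}
init={}; res={}
def go(k,z,occ=None):
    s=get(k); i=back('top',d['top',k][0]['uv'],z+SH[k][2])[:2]
    out={}
    for nm,ss in [('both',s)]+[(n,{n:m}) for n,m in s.items()]:
        x,f=fit(k,ss,z,i,occ); out[nm]=x
        print(k,nm,np.round(x,2),round(f,3))
    res[k]=out['both']; return out['both']
for k in SH:
    if 'holder' in k: go(k,0)
o=go('oblong_tin',46); s=go('small_round_tin',46)
go('square_tin',0,[verts('small_round_tin',s[0],s[1],46,0)])
go('round_tin',0,[verts('oblong_tin',o[0],o[1],46,o[2])])
pickle.dump(res,open('res0.pkl','wb'))
for n in("scene","top"):
    im=cv2.imread(f'pics/{n}0.png')
    for k,x in res.items():
        z=46 if k in('oblong_tin','small_round_tin') else 0
        V=verts(k,*x[:2],z,x[2] if SH[k][1] else 0);h=len(V)//2
        for a in(V[:h],V[h:]): cv2.polylines(im,[np.round(proj(n,a)*16).astype(int)],True,(0,255,0),1,cv2.LINE_AA,4)
    c=im[100:260,130:460] if n=='scene' else im[150:310,200:480]
    cv2.imwrite(f'pics/{n}_fit.png',cv2.resize(c,None,fx=2.4,fy=2.4,interpolation=cv2.INTER_CUBIC))
E
python3 fit0.py
```

```text
square_holder both [443.12  15.17   1.64] 0.05
square_holder scene [442.63  15.06   1.64] 0.037
square_holder top [443.54  15.72   1.64] 0.058
round_holder both [ 4.4258e+02 -2.2121e+02  1.0000e-01] 0.088
round_holder scene [ 4.4302e+02 -2.2065e+02  7.0000e-02] 0.066
round_holder top [ 4.4188e+02 -2.2034e+02  4.0000e-02] 0.109
oblong_holder both [ 601.75 -225.68   -0.61] 0.047
oblong_holder scene [ 602.67 -225.38    2.54] 0.047
oblong_holder top [ 6.0126e+02 -2.2615e+02 -6.0000e-01] 0.042
small_round_holder both [ 6.0279e+02  2.2509e+02 -1.8000e-01] 0.052
small_round_holder scene [ 6.0221e+02  2.2516e+02 -3.0000e-02] 0.051
small_round_holder top [ 6.0356e+02  2.2497e+02 -6.0000e-02] 0.043
oblong_tin both [619.6   -3.57   1.85] 0.073
oblong_tin scene [619.86  -3.59   1.84] 0.048
oblong_tin top [619.67  -4.34   1.83] 0.093
small_round_tin both [ 4.4264e+02  2.3368e+02 -8.0000e-02] 0.084
small_round_tin scene [ 4.4155e+02  2.3362e+02 -7.0000e-02] 0.06
small_round_tin top [ 4.4313e+02  2.3368e+02 -7.0000e-02] 0.098
square_tin both [4.4422e+02 2.3871e+02 1.5000e-01] 0.145
square_tin scene [4.4337e+02 2.3873e+02 1.7000e-01] 0.101
square_tin top [4.4476e+02 2.3850e+02 1.3000e-01] 0.182
round_tin both [ 6.24e+02 -2.16e+00 -3.70e-01] 0.297
round_tin top [ 6.24e+02 -2.16e+00 -3.70e-01] 0.297
```

View pics/scene_fit.png

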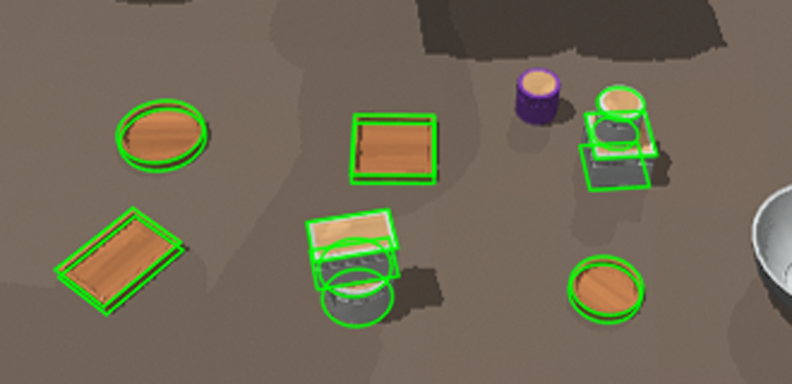

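View pics/top_fit.png

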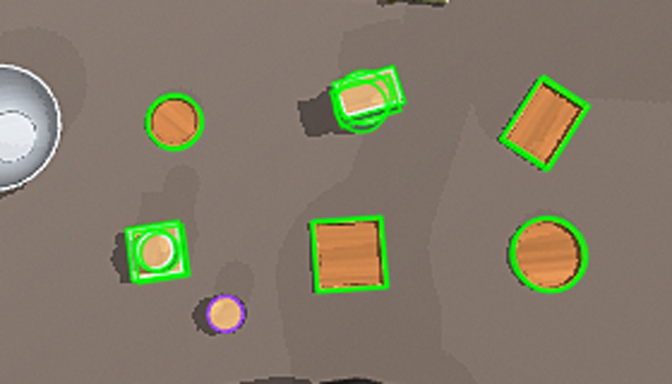

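```bash
cat >> h.py <<'E'
def Q(a):
    z=np.array([np.cos(a),np.sin(a),0]);y=np.array([0,0,-1.]);x=np.cross(y,z)
    q=R.from_matrix(np.c_[x,y,z]).as_quat();return np.array([q[3],q[0],q[1],q[2]])
def T(): return round(float(telemetry.read_t()),2)
E
python3 - <<'E'
from h import *
import pickle
r=pickle.load(open('res0.pkl','rb'))
print('decoy',back('top',(293.5,281),40),'bowl',back('top',(197,203),60))
q=telemetry.read_eef_rot(); print('R',R.from_quat(np.r_[q[1:],q[0]]).as_matrix().round(2).tolist(), telemetry.read_opening())
pi=np.pi
for k,z,a in [('oblong_tin',150,.28),('oblong_holder',150,.96),('small_round_tin',150,.15),('small_round_holder',150,.15),('square_tin',150,.15),('square_holder',150,.07),('round_tin',150,0),('round_holder',150,0)]:
    for e in(0,pi/2,pi,-pi/2):
        j=env.inverse_kinematics([r[k][0],r[k][1],z],Q(a+e)); print(k,round(a+e,2),None if j is None else np.round(j,2))
E
```

```text
decoy [372.26052541 158.8188587   40.        ] bowl [583.92865632 426.42473893  60.        ]
R [[-0.95, -0.0, 0.32], [-0.32, 0.0, -0.95], [0.0, -1.0, -0.0]] 0.9972182857945302
oblong_tin 0.28 [-0.13  0.28  1.45 -0.    1.42 -0.41]
oblong_tin 1.85 [-0.13  0.28  1.45 -0.    1.42 -1.98]
oblong_tin 3.42 [-0.13  0.28  1.45 -0.    1.42  2.73]
oblong_tin -1.29 [-0.13  0.28  1.45  0.    1.42  1.16]
oblong_holder 0.96 [-0.48  0.33  1.39 -0.    1.43 -1.44]
oblong_holder 2.53 None
oblong_holder 4.1 [-0.48  0.33  1.39  0.    1.43  1.7 ]
oblong_holder -0.61 [-0.48  0.33  1.39  0.    1.43  0.13]
small_round_tin 0.15 [ 0.33  0.04  1.73 -0.    1.38  0.18]
small_round_tin 1.72 [ 0.33  0.04  1.73 -0.    1.38 -1.39]
small_round_tin 3.29 None
small_round_tin -1.42 [0.33 0.04 1.73 0.   1.38 1.75]
small_round_holder 0.15 [ 0.24  0.33  1.38 -0.    1.43  0.09]
small_round_holder 1.72 [ 0.24  0.33  1.38 -0.    1.43 -1.48]
small_round_holder 3.29 None
small_round_holder -1.42 [0.24 0.33 1.38 0.   1.43 1.66]
square_tin 0.15 [ 0.34  0.05  1.72 -0.    1.38  0.19]
square_tin 1.72 [ 0.34  0.05  1.72 -0.    1.38 -1.38]
square_tin 3.29 None
square_tin -1.42 [0.34 0.05 1.72 0.   1.38 1.76]
square_holder 0.07 [-0.14 -0.08  1.85 -0.    1.38 -0.21]
square_holder 1.64 [-0.14 -0.08  1.85 -0.    1.38 -1.78]
square_holder 3.21 None
square_holder -1.5 [-0.14 -0.08  1.85 -0.    1.38  1.36]
round_tin 0 [-0.13  0.29  1.43 -0.    1.42 -0.13]
round_tin 1.57 [-0.13  0.29  1.43 -0.    1.42 -1.7 ]
round_tin 3.14 None
round_tin -1.57 [-0.13  0.29  1.43 -0.    1.42  1.44]
round_holder 0 [-0.62  0.03  1.74 -0.    1.38 -0.62]
round_holder 1.57 [-0.62  0.03  1.74 -0.    1.38 -2.19]
round_holder 3.14 [-0.62  0.03  1.74 -0.    1.38  2.52]
round_holder -1.57 [-0.62  0.03  1.74 -0.    1.38  0.95]
```

```bash
cat >> h.py <<'E'
H=10
def pick(x,y,z,a,first=False,hov=150):
    (env.reach([x,y,hov],Q(a)) if first else env.move_straight([x,y,hov],Q(a),feed=230))
    s=env.move_straight([x,y,z+H],Q(a),feed=90,f_stop=15)
    print('down stop',s,np.round(telemetry.read_position(),1),T())
    env.move_gripper(0.0); w=telemetry.read_opening(); print('opening',round(w,3),'mm',round(w*85,1))
    env.move_straight([x,y,z+H+15],feed=40); env.move_straight([x,y,hov],feed=150)
    print('held',round(telemetry.read_opening()*85,1),'F',np.round(telemetry.read_wrist_force(),1),T())
def place(x,y,a,hov=150):
    env.move_straight([x,y,hov],Q(a),feed=200)
    print('opening',round(telemetry.read_opening()*85,1))
    env.move_straight([x,y,4+H+8],feed=100)
    s=env.move_straight([x,y,4+H-3],feed=15,f_stop=5)
    print('placed stop',s,np.round(telemetry.read_position(),1),'F',np.round(telemetry.read_wrist_force(),1))
def release(x,y,hov=150):
    env.move_gripper(1.0); env.move_straight([x,y,60],feed=60); env.move_straight([x,y,hov],feed=150); print(T())
def shot(tag):
    for n in("scene","top"): cv2.imwrite(f"pics/{n}{tag}.png",cams.read_camera(n))
def crop(tag):
    a=cv2.imread(f"pics/scene{tag}.png")[90:300,130:470];b=cv2.imread(f"pics/top{tag}.png")[120:330,170:510]
    cv2.imwrite(f"pics/crop{tag}.png",cv2.resize(np.hstack([a,b])if 0 else np.vstack([a,b]),None,fx=1.4,fy=1.4,interpolation=cv2.INTER_CUBIC))
E
python3 - <<'E'
from h import *
pick(619.6,-3.6,46,.28,first=True)
shot('1');crop('1')
E
```

```text
down stop False [620.   -3.6  56.7] 4.88
opening 0.504 mm 42.9
held 42.8 F [ 0.1 -0.  -2. ] 6.55
```

View pics/crop1.png

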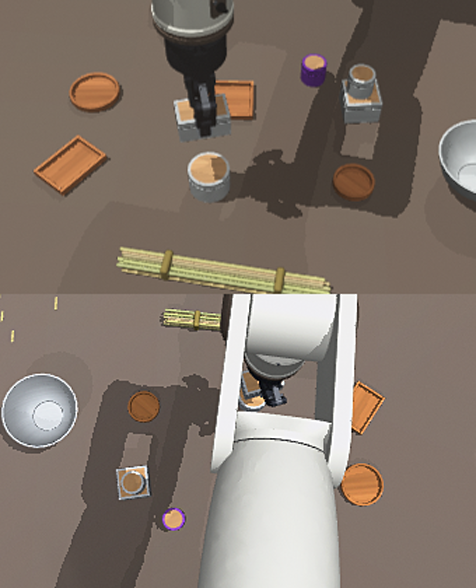

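The oblong tin is held level above the round tin, which is still standing at about (208,177) in the crop.

```bash
python3 - <<'E'
from h import *
place(601.7,-225.6,.96)
E
```

```text
opening 42.9
placed stop True [ 601.6 -225.6   14.5] F [-2.   1.6  7.5]
```

```bash
python3 - <<'E'
from h import *
release(601.7,-225.6)
pick(442.6,233.7,46,.15)
place(602.8,225.1,.15)
shot('2');crop('2')
E
```

```text
12.05
down stop False [442.9 233.8  56.5] 15.51
opening 0.497 mm 42.2
held 42.3 F [-0.8 -0.6 -2.3] 17.18
opening 42.4
placed stop True [602.8 225.1  14.6] F [-1.2 -0.3  7.4]
```

View pics/crop2.png

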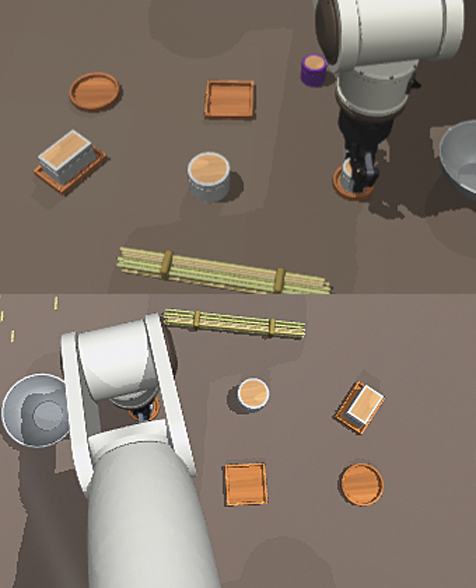

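The oblong tin sits in its holder in both views. The small round tin's placing stopped at floor height. I'll release it and refit the round tin.

```bash
cat > see.py <<'E'
from h import *
def see(k,z,tag,i0,rad=40,cm=("scene","top")):
    s={}
    for n in cm:
        cv2.imwrite(f'pics/{n}{tag}.png',cams.read_camera(n)); e=proj(n,[[*i0,z+SH[k][2]/2]])[0]
        for x in cams.silhouettes(k,n):
            if np.hypot(*(x['uv']-e))<15: s[n]=x['pixels'];break
    if not s: print(k,'none');return None
    for nm,ss in [('all',s)]+[(n,{n:m}) for n,m in s.items()]:
        x,f=fit(k,ss,z,i0)
        print(k,nm,np.round(x,2),round(f,3))
        if nm=='all': o=x
    return o
E
python3 - <<'E'
from see import *
release(602.8,225.1)
see('round_tin',0,'3',(624,-2))
print(T())
E
```

```text
22.37
round_tin all [ 6.2286e+02 -4.9000e-01  9.0000e-02] 0.046
round_tin scene [ 6.2219e+02 -3.1000e-01  6.0000e-02] 0.046
round_tin top [ 6.2293e+02 -5.0000e-01  7.0000e-02] 0.041
22.57
```

```bash
python3 - <<'E'
from see import *
pick(622.8,-.5,0,0.)
o=see('square_tin',0,'4',(444,238.5))
print(see('small_round_tin',4,'4b',(602.8,225.1)))
place(442.6,-221,0.)
E
```

```text
down stop False [ 6.231e+02 -5.000e-01  1.060e+01] 25.41
opening 0.731 mm 62.1
held 62.1 F [-0.4  0.3 -2.7] 27.26
square_tin all [444.18 238.6    1.69] 0.064
square_tin scene [443.77 238.07   1.66] 0.075
square_tin top [4.4454e+02 2.3852e+02 1.3000e-01] 0.051
small_round_tin all [6.0224e+02 2.2522e+02 1.3000e-01] 0.07
small_round_tin scene [6.0247e+02 2.2520e+02 9.0000e-02] 0.048
small_round_tin top [6.0216e+02 2.2503e+02 1.1000e-01] 0.088
[6.02237191e+02 2.25220686e+02 1.34172516e-01]
opening 62.2
placed stop True [ 442.6 -221.    14.6] F [-1.9  0.4  7.8]
```

```bash
python3 - <<'E'
from see import *
release(442.6,-221)
see('round_tin',4,'5',(442.6,-221)) if 0 else None
pick(444.2,238.5,0,.12)
place(443.1,15.2,.07)
E
```

```text
33.23
down stop False [444.4 238.6  10.4] 37.08
opening 0.693 mm 58.9
held 58.9 F [-0.4 -0.1 -2.5] 38.95
opening 58.9
placed stop True [443.1  15.2  14.5] F [-2.8  0.4 10.8]
```

```bash
python3 - <<'E'
from see import *
release(443.1,15.2)
env.move_straight([443,15.2,230],feed=200)
env.reach([181.8,-545.5,231.3],Q(-1.25))
shot('6');crop('6')
for k,i in [('square_tin',(443.1,15.2)),('round_tin',(442.6,-221)),('oblong_tin',(601.7,-225.6)),('small_round_tin',(602.8,225.1))]: see(k,4,'7',i)
print(T())
E
```

```text
44.24
square_tin all [442.21  15.1    1.66] 0.07
square_tin scene [4.4122e+02 1.4340e+01 9.0000e-02] 0.055
square_tin top [4.4257e+02 1.5900e+01 1.0000e-01] 0.077
round_tin all [ 4.4201e+02 -2.2011e+02  1.6000e-01] 0.088
round_tin scene [ 4.4160e+02 -2.2089e+02  2.0000e-02] 0.06
round_tin top [ 4.4181e+02 -2.1907e+02  7.0000e-02] 0.108
oblong_tin all [ 601.44 -227.63    2.53] 0.057
oblong_tin top [ 601.44 -227.63    2.53] 0.057
small_round_tin all [6.0283e+02 2.2577e+02 8.0000e-02] 0.092
small_round_tin scene [6.0249e+02 2.2577e+02 4.0000e-02] 0.05
small_round_tin top [603.28 225.42   0.  ] 0.128
47.9
```

View pics/crop6.png

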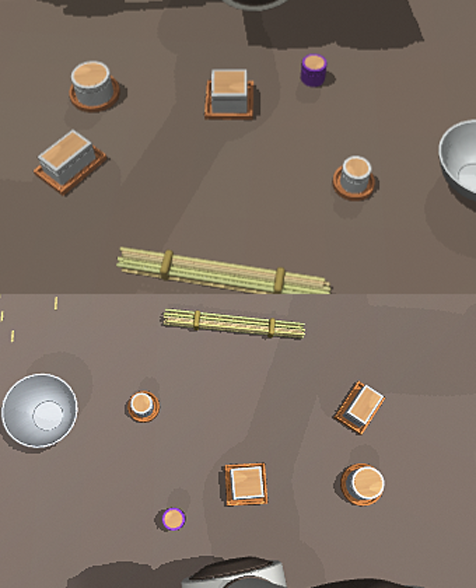

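All four tins stand upright and centred in their matching holders. The bowl, bamboo bundle and decoy look unmoved.

```bash
python3 - <<'E'
from h import *
a=cv2.imread('pics/top0.png').astype(int);b=cv2.imread('pics/top6.png').astype(int)
d=abs(a-b).max(2)
print('bowl diff px',(d[170:235,165:230]>60).sum(),'bamboo',(d[120:160,280:395]>60).sum())
order.hand_in();print(T())
E
```

```text
bowl diff px 0 bamboo 0
the job is handed in; nothing more can be done
the job is handed in; nothing more can be done
```

I took both stacks apart and set each tin in its matching holder, then moved the arm clear and handed the job in at about 48 s of the 106 s allowed.

- **Seating:** every placing stopped on contact at a TCP height of 14.5–14.6 mm. That matches the recess floor; a tin caught on the rim would have stopped about 8 mm higher.
- **Position and upright:** the final camera fits put all four tins within about 2 mm of their holder centres, against 6 mm of clearance. Both final pictures show them upright.
- **Bystanders:** the top view of the bowl and bamboo bundle showed no changed pixels from the first picture to the last. The purple look-alike was never touched.
- **Weaker checks:** the scene camera gave no usable oblong tin in the last check, so that fit comes from the top camera alone. Elsewhere the two cameras differed by up to about 2 mm, within the calibration error.

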